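Fold out and lock the leg of a work-light foot

ROBOT

A 7-joint arm with a two-finger parallel gripper is mounted at the origin on the work surface. World frame = base frame: x ahead of the robot, y to its left, z up, the work surface at z = 0. Lengths are in mm, angles in rad, forces in N, time in s.
With the tool pointing down it reaches from about 425 to 925 mm from the base axis. Payload 6.8 kg.
Tool frame: the origin (TCP) lies between the finger pads; the fingertips stand 17 mm ahead of it and the grasp point (between the pads) lies 2 mm behind it (env.tip_reach is the distance from the TCP to the fingertips, in mm); z points along the fingers, y is the line along which they close (so a half turn about z gives the same grasp; the last joint's range is limited). The gripper opens to 88 mm and grips with 3 to 60 N. Pads are 20 mm wide; open, the fingers measure 115 mm over their backs; the gripper's body (75 mm by 178 mm) begins 61 mm behind the grasp point.
Start: joints at [-1.423, 0.477, 0.022, 1.555, -0.011, 1.109, -0.083], TCP at [170.783, 653.054, 239.664] pointing down, gripper open.
Joint ranges: [-2.96, 2.96], [-0.34, 2.1], [-1.41, 1.46], [0.24, 2.44], [-1.37, 4.51], [0.17, 1.92], [-2.96, 2.96]. Speed limits (rad/s): [2.39, 2.39, 3.14, 3.14, 3.14, 3.14, 3.14].

INTERFACE

Orientations are given as a rotation vector (axis times angle).
In Python, from plant import env gives the robot as it stands. Calls block until the motion is done:
- env.movep(position, orientation): joint-space move of the TCP to a pose.
- env.move_linear(position, feed=150, rot=None): straight line of the TCP; rot=None keeps the orientation; feed is the mean speed in mm/s.
- env.move_j(angles): joint-space move.
- env.grip(opening): finger opening in mm; the grip force is fixed at half the most; returns when the fingers have stopped.
- env.hold(seconds).
- env.ik(position, orientation): joint angles nearest the present ones, or None.
- env.capture(name): name is "scene" or "top"; returns a dict with "img" (420x560x3 uint8, red, green, blue), "intrinsics" (3x3 intrinsics, pixels), "R" (3x3) and "t" (3): a world point X has camera coordinates R X + t. Camera axes: x right, y down, z forward; pixel columns grow to the right and rows downward; lengths in mm; the calibration is good to about 2 mm. A picture is of the moment at which its call begins. There is no depth.
A pose or a line that the arm cannot do raises env.PlanningError and nothing moves.
- env.finish_job(): hands the job in; it is judged then, once.
Readings, each from a call of its own:
- env.get_time(): time.
- env.get_joint_pos(): joint angles.
- env.get_qd(): joint speeds.
- env.get_effort(): joint torques, N m.
- env.get_position(): TCP position.
- env.get_ee_rot(): TCP orientation.
- env.get_force(): force on the tool from outside, world axes, zero at the start.
- env.get_moment(): the same for the moment, N m.
- env.get_gripper_width(): finger opening in mm.
- env.get_finger_force(): force on a finger pad.
Only numpy, scipy, OpenCV 4.12 (cv2) and the standard library are available. Lean on these libraries where they do the work, as an engineer would, in place of code of your own. Each camera call takes 0.05 s, during which the arm holds its last target. There are 200 camera calls.

TASK

Get this work light's heavy three-legged foot ready for its mast: gently push the folded yellow leg round, away from its dark neighbour, until it clicks fully home in its end detent, then push the red locking slider all the way in towards the hub. Ease the parts home rather than ramming them, and leave the cup, the tape roll and the pliers where they lie.

Things in the scene. Friction and masses are not known exactly. Their poses are not given: they have to be found in the camera images.
- stand: Heavy cast foot of a work light; it does not move. Origin: on the bench under the centre of its round hub (100 mm across, 45 mm high); z up. Angles count counter-clockwise from above, from the stand's own x axis: rigid dark legs at 60 and 180 degrees, red slider at 100, yellow leg swinging from 30 (folded) to -60 (seated).
- socket (a point): Top centre of the aluminium mast socket on the hub (40 mm across), 76 mm above the bench, over the stand's origin. All three legs are bars 26 mm wide, 10 to 36 mm above the bench, reaching 225 mm from this axis; their last 30 mm is a black rubber end 32 mm wide.
- leg (a joint): Swing of the yellow leg about the vertical hub axis, rad: 0 folded (at 30 degrees in the stand's frame), growing clockwise seen from above, 1.571 fully out on its stop (at -60 degrees). Starts at 0.1 to 0.45. Light friction; from about 1.29 a sprung detent resists (some 7 N at leg_push), past about 1.47 the detent itself snaps the leg on to its stop and keeps it there.
- leg_push (a point): Point inside the yellow leg, on its centre line, 170 mm from the hub centre and 23 mm above the bench; the leg's side faces are 13 mm to either side of it. x points along the leg, away from the hub.
- leg_tip (a point): Outer end of the yellow leg on its centre line, 225 mm from the hub centre, 23 mm above the bench.
- lock (a joint): Travel of the red locking slider, m: 0 fully out, 0.022 fully in, against the hub. It moves straight towards the hub centre along the stand's 100 degree direction, with about 3 N of friction, and stays where it is left. It starts between 0 and 0.004.
- lock_face (a point): Centre of the outer face of the red slider block (26 mm wide, 20 mm thick, 11 to 47 mm above the bench), 29 mm above the bench; x points outwards, away from the hub. The face is 88 mm from the hub centre when out, 66 mm when in. Push it here towards the hub.
- tape: Bystander: roll of orange tape lying flat, 92 mm across, 24 mm high. Origin: centre of its underside.
- cup: Bystander: black cup, 72 mm across, 75 mm high. Origin: centre of its underside.
- pliers: Bystander: pliers with orange handles lying flat, about 165 mm long along their x axis, 60 mm wide, 14 mm high. Origin: on the bench, near the middle.

How it is judged (in metres and radians):
On the way, in this order (a step that is already met when the one before it is completed fails the run):
1. the yellow leg is swung out and seated in its end detent (value of joint leg above 1.51 rad), for 0.2 s.
2. with the leg seated, the red slider is pushed all the way in (value of joint leg above 1.51 rad and value of joint lock above 0.0185 m), for 0.2 s.
At the end, for the whole second after the job is handed in: The yellow leg is seated in its end detent (joint above 1.51 of 1.571 rad) and at rest, and the red slider is in (above 18.5 of 22 mm) (all of step 2 and velocity of joint leg between -0.05 and 0.05 rad/s); the robot touches nothing.
It fails at once if robot presses on the foot, its leg or its slider with more than 40 N (contact force between any of the fingers, the arm and stand above 40 N).
It fails at once if the cup is moved by more than 25 mm (distance of cup from where it was at the start of the episode above 0.025 m).
It fails at once if the tape is moved by more than 25 mm (distance of tape from where it was at the start of the episode above 0.025 m).
It fails at once if the pliers is moved by more than 25 mm (distance of pliers from where it was at the start of the episode above 0.025 m).
It also fails if it takes over 64 s, if anything falls off the work surface, if the arm or the gripper's body presses on something with over 40 N, if the wrist force passes 120 N, or if a joint passes its speed limit or range.

## Working session

There is one attempt and no reset: what is moved stays moved. The work goes in short steps, each a Python script; the robot and the scene stay as the last script left them, time stands still between calls to the robot, and variables do not carry over. Pictures are saved under pics/ and viewed, at most 10 in all, crops included, and the job is handed in when it is done.

```bash
mkdir -p pics; ls; python3 - <<'E'
from plant import env
import cv2,numpy as np,pickle
for n in("scene","top"):
    c=env.capture(n);pickle.dump(c,open(n+".pkl","wb"))
    cv2.imwrite(f"pics/{n}0.png",c["img"][:,:,::-1]);print(n,c["intrinsics"].tolist(),np.round(c["R"],3).tolist(),c["t"])
print(env.get_ee_rot(),env.get_time())
E
```

```text
pics
scene [[432.1782902175542, 0.0, 277.6617845406454], [0.0, 432.1782902175542, 211.03229081340538], [0.0, 0.0, 1.0]] [[-0.48, 0.877, -0.016], [0.522, 0.271, -0.809], [-0.705, -0.397, -0.588]] [ 273.27103725 -207.44825235 1376.50034322]
top [[431.66730909547374, 0.0, 273.8556503814006], [0.0, 431.66730909547374, 209.8255608218188], [0.0, 0.0, 1.0]] [[0.001, -1.0, 0.002], [-0.99, -0.001, -0.138], [0.138, -0.002, -0.99]] [-10.03025674 571.27412913 941.45527725]
[-4.00573577e-01 -3.11582634e+00  2.48345628e-03] 0.1
```

View pics/scene0.png

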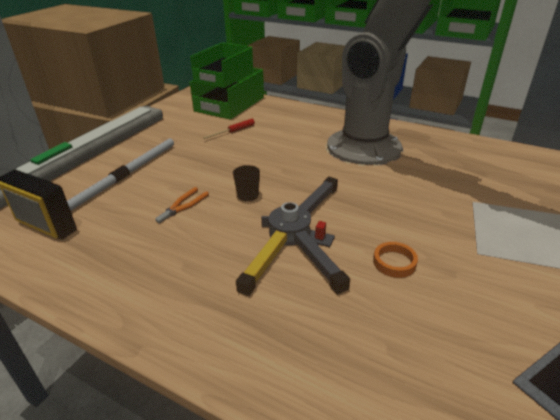

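View pics/top0.png

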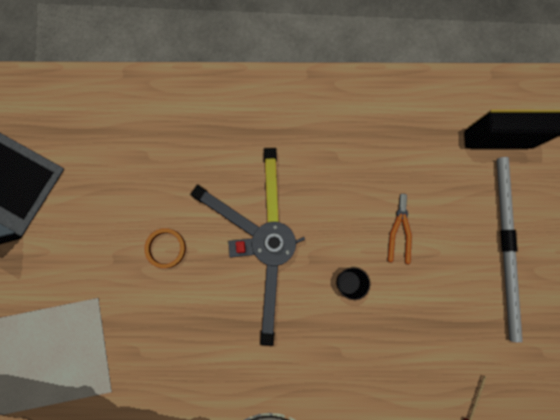

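The top view shows the hub at about (274,243) and the yellow leg pointing up to (270,150). The dark legs end at (198,190) and (267,340), and the red slider is at (240,247). The cup is at (352,283), the pliers at (400,230) and the tape at (165,248). In the scene view the socket is at (290,209), the yellow leg's tip at (246,282) and the slider at (321,230).

```bash
cat > h.py <<'E'
import numpy as np,cv2,pickle
def ray(c,p):
    d=c["R"].T@np.linalg.solve(c["intrinsics"],[p[0],p[1],1]);return -c["R"].T@c["t"],d/np.linalg.norm(d)
def onz(c,p,z):
    o,d=ray(c,p);return o+d*(z-o[2])/d[2]
def tri(c1,p1,c2,p2):
    o,d=ray(c1,p1);q,e=ray(c2,p2)
    s,_,_,_=np.linalg.lstsq(np.c_[d,-e],q-o,rcond=None)
    a,b=o+d*s[0],q+e*s[1];return (a+b)/2,np.linalg.norm(a-b)
def blobs(mask,amin=30):
    n,l,st,ce=cv2.connectedComponentsWithStats(mask.astype(np.uint8))
    return [(st[i,4],ce[i],l==i) for i in range(1,n) if st[i,4]>=amin]
def hsv(c): return cv2.cvtColor(c["img"],cv2.COLOR_RGB2HSV).astype(int)
def yellow(c):
    h=hsv(c);return (h[...,0]>22)&(h[...,0]<35)&(h[...,1]>190)&(h[...,2]>90)
def red(c):
    h=hsv(c);return ((h[...,0]<5)|(h[...,0]>174))&(h[...,1]>170)&(h[...,2]>70)
E
python3 - <<'E'
from h import *
T,S=[pickle.load(open(n+".pkl","rb")) for n in("top","scene")]
for n,c in(("top",T),("scene",S)):
    for f in(yellow,red):
        for a,ce,m in blobs(f(c)): 
            ys,xs=np.where(m);print(n,f.__name__,a,ce.round(1),xs.min(),xs.max(),ys.min(),ys.max(), cv2.minAreaRect(np.c_[xs,ys].astype(np.float32)))
cv2.imwrite("pics/tc.png",cv2.resize(T["img"][135:355,180:370,::-1],None,fx=3,fy=2.7,interpolation=cv2.INTER_CUBIC)[:600])
cv2.imwrite("pics/sc.png",cv2.resize(S["img"][170:295,230:360,::-1],None,fx=4.8,fy=4.8,interpolation=cv2.INTER_CUBIC))
E
```

```text
top red 84 [240.2 246.7] 236 244 242 252 ((240.0, 247.0), (10.0, 8.0), 90.0)
scene red 94 [241.3 124.4] 230 252 120 130 ((241.35000610351562, 124.55000305175781), (4.427188873291016, 23.08462905883789), 71.56504821777344)
scene red 62 [320.5 226.6] 317 324 222 235 ((320.5, 228.5), (13.0, 7.0), 90.0)
```

View pics/tc.png

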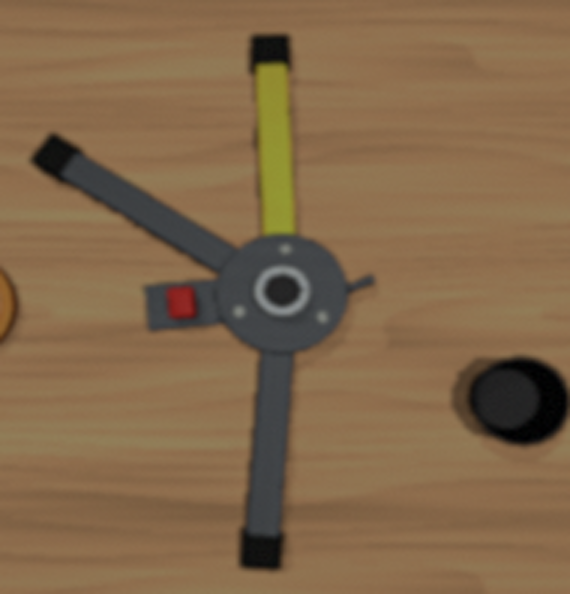

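View pics/sc.png

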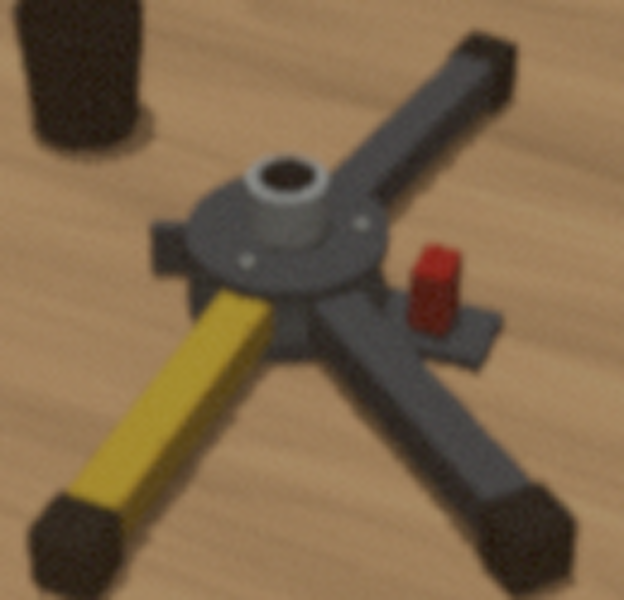

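The crops put the socket's top centre at top (274.3,242.4) and scene (290.0,206.7). The slider's top is at top (240.7,246.9) and scene (321.9,222.9). The rubber ends show in the top view at (199,193), (267,338) and (270,154). The nearest obstacle to the slider is the neighbouring dark leg.

```bash
sed -i 's/>22)&(h\[...,0\]<35)&(h\[...,1\]>190)&(h\[...,2\]>90)/>22)\&(h[...,0]<40)\&(h[...,1]>165)\&(h[...,2]>70)/' h.py
python3 - <<'E'
from h import *
T,S=[pickle.load(open(n+".pkl","rb")) for n in("top","scene")]
so,e=tri(T,(274.3,242.4),S,(290.0,206.7));print("socket",so.round(1),e, onz(T,(274.3,242.4),76).round(1),onz(S,(290,206.7),76).round(1))
p,e=tri(T,(240.7,246.9),S,(321.9,222.9));print("slider top",p.round(1),e,np.hypot(*(p-so)[:2]),np.degrees(np.arctan2(*(p-so)[[1,0]])))
p,e=tri(T,(270.7,159.1),S,(250.4,273.8));print("yellow end",p.round(1),e,np.hypot(*(p-so)[:2]))
for n,q in(("d60",(199,193.1)),("d180",(267.3,338.7)),("y",(270.5,154))):
    w=onz(T,q,37);d=(w-so)[:2];print(n,w.round(1),np.hypot(*d),np.degrees(np.arctan2(d[1],d[0])))
for a,ce,m in blobs(yellow(T)):
    ys,xs=np.where(m);W=np.array([onz(T,(x,y),36)[:2] for x,y in zip(xs,ys)],np.float32)
    l=cv2.fitLine(W,cv2.DIST_L2,0,.01,.01).ravel();r=W-so[:2]
    print("yel",a,ce,l,np.degrees(np.arctan2(l[1],l[0])),"rad",np.hypot(*r.T).min(),np.hypot(*r.T).max(),"axis offset",np.cross(l[:2],l[2:]-so[:2]))
for n,q in(("cup",(350,284)),("pl",(400,230)),("tape",(165,248))): print(n,onz(T,q,10).round())
E
```

```text
socket [494.7  -9.   71.9] 2.888536342175243 [495.  -10.3  76. ] [499.2  -5.1  76. ]
slider top [485.8  66.7  45.9] 4.8565575202964375 76.2879741034272 96.64874679166135
yellow end [6.899e+02 6.000e-01 3.270e+01] 5.804575984263584 195.47468408203213
d60 [610.1 162.1  37. ] 206.3884995795541 56.000558897426565
d180 [287.    4.7  37. ] 208.1146639984097 176.2197796206149
y [702.4  -1.4  37. ] 207.85053357819527 2.0921535891779124
yel 69 [525. 111.] [ 1.8541365e-03 -9.9999827e-01  8.0787909e+02 -6.0148480e+02] -89.89376 rad 600.2666340318965 742.161311348861 axis offset 312.12284316359944
yel 628 [271.12738854 188.73726115] [ 9.9921995e-01  3.9489821e-02  6.2089148e+02 -3.0453422e+00] 2.2631884 rad 53.89505579240283 198.88881226610889 axis offset 1.0020720647454455
cup [ 404. -184.   10.]
pl [ 528. -303.   10.]
tape [486. 242.  10.]<stdin>:11: DeprecationWarning: Arrays of 2-dimensional vectors are deprecated. Use arrays of 3-dimensional vectors instead. (deprecated in NumPy 2.0)
```

Heights and radii agree with the text to within 4 mm. The stand is at about (495,-9) with a yaw of -3.9°, the leg joint at about 0.42 and the slider face at about 86 mm. I'll swing the leg now.

```bash
cat >> h.py <<'E'
from scipy.spatial.transform import Rotation as Ro
HUB=np.array([495.5,-9.0]);YAW=np.radians(-3.9)
def rot(a):  # tool down, tool y = (-sin a, cos a)
    y=np.array([-np.sin(a),np.cos(a),0]);z=np.array([0,0,-1.]);return Ro.from_matrix(np.c_[np.cross(y,z),y,z]).as_rotvec()
def pose(q,off,z=33): # leg joint value q, clearance off
    a=YAW+np.radians(30)-q;u=np.array([np.cos(a),np.sin(a)]);t=np.array([-u[1],u[0]])
    return np.r_[HUB+170*u+(26.5+off)*t,z],rot(a),t
E
python3 - <<'E'
from plant import env
from h import *
env.grip(0)
p,r,t=pose(.42,40,220);env.movep(p,r)
p,r,t=pose(.42,40);env.move_linear(p,120)
F0=env.get_force()[:2]; print("zero",F0,env.get_time(),env.get_position()-p)
ok=True
for off in (22,14,10,6,3,0):
    p,r,t=pose(.42,off);env.move_linear(p,50,r);f=(env.get_force()[:2]-F0)@t;print(off,round(f,2))
    if f>15: ok=False;break
if ok:
  for q in np.arange(.5,1.24,.08):
    p,r,t=pose(q,0);env.move_linear(p,60,r);F=env.get_force();f=(F[:2]-F0)@t;print(round(q,2),round(f,2))
    if f>15: break
c=env.capture("top");cv2.imwrite("pics/t2.png",c["img"][100:360,150:450,::-1]);print(env.get_time())
E
```

```text
zero [ 0.56869499 -0.5475179 ] 5.8583 [0.5372473  0.05895271 0.7907282 ]
22 0.04
14 -0.03
10 0.74
6 0.97
3 0.15
0 0.71
0.5 0.35
0.58 0.82
0.66 0.09
0.74 1.36
0.82 0.84
0.9 0.23
0.98 1.1
1.06 0.77
1.14 0.1
1.22 -0.3
11.5583
```

View pics/t2.png

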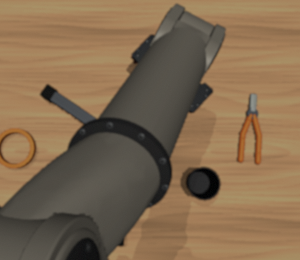

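The arm hides the foot. Two black shapes flank the wrist, at (145,50) and (203,97) in the crop, and the bystanders haven't moved. I'll carry on in small steps through the detent and watch the force.

```bash
python3 - <<'E'
from plant import env
from h import *
F0=np.array([.57,-.55]);pk=0
for q in np.arange(1.24,1.535,.012):
    p,r,t=pose(q,0);env.move_linear(p,30,r);f=(env.get_force()[:2]-F0)@t;print(round(q,3),round(f,2))
    pk=max(pk,f)
    if f>22: print("hard");break
    if pk>4.5 and f<1.5 and q>1.4: print("snapped");break
c=env.capture("scene");cv2.imwrite("pics/s3.png",c["img"][120:320,150:420,::-1].repeat(2,0).repeat(2,1));print(env.get_time())
E
```

```text
1.24 0.18
1.252 1.19
1.264 -0.34
1.276 -0.43
1.288 0.95
1.3 0.78
1.312 0.31
1.324 0.56
1.336 0.9
1.348 0.59
1.36 1.61
1.372 1.77
1.384 3.08
1.396 4.28
1.408 -0.16
1.42 0.48
1.432 0.38
1.444 2.95
1.456 4.57
1.468 -1.23
snapped
16.625
```

View pics/s3.png

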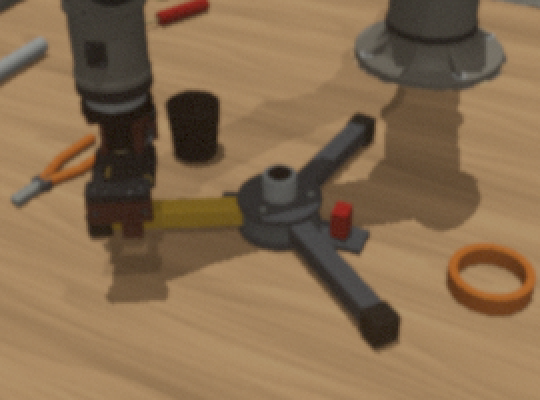

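The leg is nearly out, with yellow visible at crop (150–240, 213) and the fingers on its front face. I'll keep easing it in, averaging the force, until it meets the stop.

```bash
python3 - <<'E'
from plant import env
from h import *
F0=np.array([.57,-.55])
def F(t):
    v=[]
    for _ in range(4): env.hold(.03);v.append((env.get_force()[:2]-F0)@t)
    return np.mean(v)
def leg(c,q):  # far edge-free: yellow top+side pixels direction
    return [ (a,ce.round(1)) for a,ce,m in blobs(yellow(c)) if 200<ce[0]<320 and 180<ce[1]<300]
for q in np.arange(1.468,1.57,.01):
    p,r,t=pose(q,0);env.move_linear(p,30,r);f=F(t);print(round(q,3),round(f,2),(env.get_position()-p)[:2]@t)
    if f>12: break
print(leg(env.capture("scene"),q),env.get_time())
E
```

```text
1.468 -0.33 -0.18973011365078774
1.478 -0.38 -0.008683033343248462
1.488 -0.26 0.04125815745132937
1.498 -0.18 -0.010189893983087624
1.508 -0.05 0.014204372993843178
1.518 -0.52 0.05037453573788523
1.528 -0.04 0.00231298340338837
1.538 -0.17 0.01867695495368489
1.548 -0.17 0.012669901913669459
1.558 -0.73 0.016622237562450192
1.568 -0.46 -0.03572871290574659
[] 20.8917
```

No resistance, so it has probably snapped home. I'll back off, go above the slider and look.

```bash
cat >> h.py <<'E'
def spose(r,z=40):
    b=YAW+np.radians(100);u=np.array([np.cos(b),np.sin(b)]);return np.r_[HUB+r*u,z],rot(b-np.pi/2),u
E
python3 - <<'E'
from plant import env
from h import *
p,r,t=pose(1.56,30);env.move_linear(p,100)
p[2]=150;env.move_linear(p,150)
p,r,u=spose(135,150);env.movep(p,r)
for n in("scene","top"):
    c=env.capture(n)
    for a,ce,m in blobs(yellow(c)):
        ys,xs=np.where(m);W=np.array([onz(c,(x,y),36)[:2] for x,y in zip(xs,ys)],np.float32)
        if np.hypot(*(W.mean(0)-HUB))>260: continue
        l=cv2.fitLine(W,cv2.DIST_L2,0,.01,.01).ravel();print(n,a,ce,np.degrees(np.arctan2(l[1],l[0])), np.degrees(np.arctan2(*(W.mean(0)-HUB)[::-1])))
    if n=="scene":cv2.imwrite("pics/s4.png",c["img"][120:320,150:420,::-1].repeat(2,0).repeat(2,1))
print(env.get_time())
E
```

```text
scene 335 [237.49552239 219.9880597 ] -64.39509 -61.447391089167176
top 629 [323.41971383 219.46581876] -63.98626 -64.3586477036727
23.5333
```

View pics/s4.png

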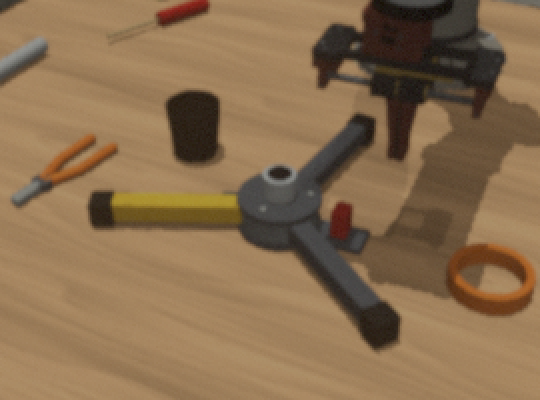

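The leg fits at -64.0° from above, exactly on its stop, and the bystanders haven't moved. Next, the slider.

```bash
python3 - <<'E'
from plant import env
from h import *
p,r,u=spose(128,150);env.move_linear(p,100,r)
p,r,u=spose(128);env.move_linear(p,80)
F0=env.get_force()[:2]
def F():
    v=[]
    for _ in range(4): env.hold(.02);v.append((env.get_force()[:2]-F0)@u)
    return np.mean(v)
for R in [115,107]+list(np.arange(104,72,-1.5)):
    p,_,_=spose(R);env.move_linear(p,25);f=F();print(R,round(f,2))
    if f>12: break
p,_,_=spose(R+35);env.move_linear(p,60)
p[2]=200;env.move_linear(p,150)
for n in("scene","top"):
    c=env.capture(n)
    for a,ce,m in blobs(red(c)):
        w=onz(c,ce,47 if n=="top" else 40);print(n,a,ce.round(1),np.hypot(*(w[:2]-HUB)))
    for a,ce,m in blobs(yellow(c)):
        ys,xs=np.where(m);W=np.array([onz(c,(x,y),36)[:2] for x,y in zip(xs,ys)],np.float32)
        if np.hypot(*(W.mean(0)-HUB))<260: l=cv2.fitLine(W,cv2.DIST_L2,0,.01,.01).ravel();print(n,"leg",np.degrees(np.arctan2(l[1],l[0])))
    if n=="scene":cv2.imwrite("pics/s5.png",c["img"][120:320,150:420,::-1].repeat(2,0).repeat(2,1))
print(env.get_time())
E
```

```text
115 0.7
107 0.38
104.0 0.19
102.5 0.4
101.0 0.56
99.5 0.31
98.0 0.39
96.5 0.49
95.0 1.62
93.5 3.34
92.0 3.21
90.5 2.95
89.0 2.28
87.5 2.58
86.0 2.71
84.5 2.72
83.0 2.68
81.5 2.66
80.0 2.55
78.5 3.14
77.0 2.79
75.5 3.87
74.0 7.86
72.5 10.91
scene 98 [241.7 124.3] 538.9666909133648
scene 86 [311.8 227. ] 61.3494624011491
scene leg -64.77972
top leg -64.06292
35.6083
```

View pics/s5.png

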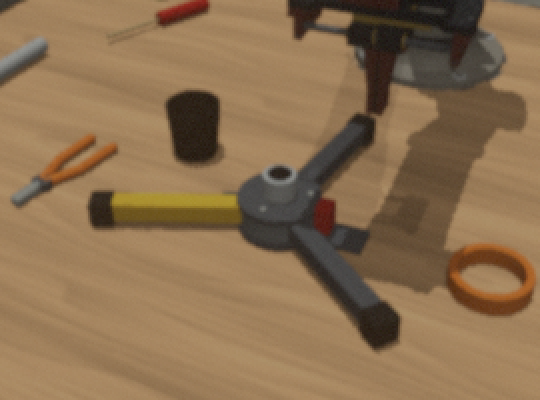

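The slider at (325,217) in the crop now sits against the hub. It met firm resistance after about 20 mm of travel, the leg is still at -64° and the arm is clear.

```bash
python3 -c "
from plant import env
print(env.finish_job())"
```

```text
the job is handed in; nothing more can be done
None
```

The job is handed in, no verdict came back: the yellow leg is seated on its stop, the red slider is all the way in against the hub, the cup, tape and pliers look unmoved, and the arm is clear.

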